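# Re-rack the upholsterer's hand tools in their order

## Task

Move the four hand tools from the old green bench rack into the empty new pale one, keeping the order from left to right in which they stand now, so that the hand still finds each where it expects it. Every tool must end upright in its own hole, shank down and shoulder fully home on the rack; leave the hammer, the jar and the shears as they lie.

Things in the scene. Friction and masses are not known exactly. Their poses are not given: they have to be found in the camera images.
- awl_grip (a point): the awl: short mushroom-shaped brown wooden handle, 60 mm tall, 40 mm diameter at the grip, thin pointed shank, 75 mm long and 6 mm thick. It starts shank down in a hole of the old rack, its flat shoulder (34 mm diameter, the foot of the handle) resting on the rack. This point is on its axis at the grip of the handle, 38 mm above the shoulder; z points up along the tool. It is round enough to be gripped from any side.
- chisel_grip (a point): the ripping chisel: the tallest, an eight-sided pale wooden handle with a steel cap, 88 mm tall, 31 to 33 mm across at the grip, round shank 75 mm long and 7 mm thick with a 9 mm wide tip. It starts shank down in a hole of the old rack, its flat shoulder (34 mm diameter, the foot of the handle) resting on the rack. This point is on its axis at the grip of the handle, 48 mm above the shoulder; z points up along the tool. It is round enough to be gripped from any side.
- driver_grip (a point): the screwdriver: black plastic handle with grey ribs, 82 mm tall, 33 mm diameter at the grip, round shank 75 mm long and 6 mm thick. It starts shank down in a hole of the old rack, its flat shoulder (34 mm diameter, the foot of the handle) resting on the rack. This point is on its axis at the grip of the handle, 44 mm above the shoulder; z points up along the tool. It is round enough to be gripped from any side.
- lifter_grip (a point): the tack lifter: slim dark wooden handle, 72 mm tall, 28 mm diameter at the grip, round shank 75 mm long and 6 mm thick with a small two-pronged claw 8 mm wide. It starts shank down in a hole of the old rack, its flat shoulder (34 mm diameter, the foot of the handle) resting on the rack. This point is on its axis at the grip of the handle, 38 mm above the shoulder; z points up along the tool. It is round enough to be gripped from any side.
- block_awl: the bored green-painted wooden block of the old rack, 70 x 70 x 18 mm with a 24 mm hole through its middle, in which the tool "awl" stands at the start. The four blocks are alike and fixed; side by side they form the top of the old rack, 100 mm above the bench. Origin at the centre of the underside of the block (82 mm above the bench), on the axis of its hole.
- block_chisel: the bored green-painted wooden block of the old rack, 70 x 70 x 18 mm with a 24 mm hole through its middle, in which the tool "chisel" stands at the start. The four blocks are alike and fixed; side by side they form the top of the old rack, 100 mm above the bench. Origin at the centre of the underside of the block (82 mm above the bench), on the axis of its hole.
- block_driver: the bored green-painted wooden block of the old rack, 70 x 70 x 18 mm with a 24 mm hole through its middle, in which the tool "driver" stands at the start. The four blocks are alike and fixed; side by side they form the top of the old rack, 100 mm above the bench. Origin at the centre of the underside of the block (82 mm above the bench), on the axis of its hole.
- block_lifter: the bored green-painted wooden block of the old rack, 70 x 70 x 18 mm with a 24 mm hole through its middle, in which the tool "lifter" stands at the start. The four blocks are alike and fixed; side by side they form the top of the old rack, 100 mm above the bench. Origin at the centre of the underside of the block (82 mm above the bench), on the axis of its hole.
- old_rack: The old green-painted wooden rack, 314 mm long (y), 74 mm deep (x), bored top 100 mm above the bench between end boards 4 mm higher. Fixed. Origin: middle of its underside, on the bench; y runs along the row to the left as seen from the robot, x away from the robot. Its blocks lie at y = +105, +35, -35, -105 mm; which is where varies. May be left or right of the new rack.
- new_rack: The new pale wooden rack, 314 mm long (y), 74 mm deep (x), bored top 100 mm above the bench between end boards 4 mm higher. Fixed. Origin: middle of its underside, on the bench; y runs along the row to the left as seen from the robot, x away from the robot. Four 24 mm holes through its 18 mm top on x = 0, at y = +105, +35, -35, -105 mm; tools stand in it as in the old one.

How it is judged (in metres and radians):
At the end, for the whole second after the job is handed in: Each tool stands in the new rack in the hole whose number from the left is that of the block it stood in on the old rack: its axis within 14 mm of the middle of the hole along and across the row, seated within 6 mm of full depth, tilted less than 0.12 rad, released and at rest (x of awl_grip in the frame of new_rack between -0.014 and 0.014 m and z of awl_grip in the frame of new_rack between 0.132 and 0.144 m and angle between each of awl_grip, chisel_grip, driver_grip, lifter_grip's own z axis and vertical below 0.12 rad and ((y of block_awl in the frame of old_rack between 0.085 and 0.125 m and y of awl_grip in the frame of new_rack between 0.091 and 0.119 m) or (y of block_awl in the frame of old_rack between 0.015 and 0.055 m and y of awl_grip in the frame of new_rack between 0.021 and 0.049 m) or (y of block_awl in the frame of old_rack between -0.055 and -0.015 m and y of awl_grip in the frame of new_rack between -0.049 and -0.021 m) or (y of block_awl in the frame of old_rack between -0.125 and -0.085 m and y of awl_grip in the frame of new_rack between -0.119 and -0.091 m)) and linear speed of each of awl, chisel, driver, lifter below 0.02 m/s and angular speed of each of awl, chisel, driver, lifter below 0.2 rad/s and x of chisel_grip in the frame of new_rack between -0.014 and 0.014 m and z of chisel_grip in the frame of new_rack between 0.142 and 0.154 m and ((y of block_chisel in the frame of old_rack between 0.085 and 0.125 m and y of chisel_grip in the frame of new_rack between 0.091 and 0.119 m) or (y of block_chisel in the frame of old_rack between 0.015 and 0.055 m and y of chisel_grip in the frame of new_rack between 0.021 and 0.049 m) or (y of block_chisel in the frame of old_rack between -0.055 and -0.015 m and y of chisel_grip in the frame of new_rack between -0.049 and -0.021 m) or (y of block_chisel in the frame of old_rack between -0.125 and -0.085 m and y of chisel_grip in the frame of new_rack between -0.119 and -0.091 m)) and x of driver_grip in the frame of new_rack between -0.014 and 0.014 m and z of driver_grip in the frame of new_rack between 0.138 and 0.15 m and ((y of block_driver in the frame of old_rack between 0.085 and 0.125 m and y of driver_grip in the frame of new_rack between 0.091 and 0.119 m) or (y of block_driver in the frame of old_rack between 0.015 and 0.055 m and y of driver_grip in the frame of new_rack between 0.021 and 0.049 m) or (y of block_driver in the frame of old_rack between -0.055 and -0.015 m and y of driver_grip in the frame of new_rack between -0.049 and -0.021 m) or (y of block_driver in the frame of old_rack between -0.125 and -0.085 m and y of driver_grip in the frame of new_rack between -0.119 and -0.091 m)) and x of lifter_grip in the frame of new_rack between -0.014 and 0.014 m and z of lifter_grip in the frame of new_rack between 0.132 and 0.144 m and ((y of block_lifter in the frame of old_rack between 0.085 and 0.125 m and y of lifter_grip in the frame of new_rack between 0.091 and 0.119 m) or (y of block_lifter in the frame of old_rack between 0.015 and 0.055 m and y of lifter_grip in the frame of new_rack between 0.021 and 0.049 m) or (y of block_lifter in the frame of old_rack between -0.055 and -0.015 m and y of lifter_grip in the frame of new_rack between -0.049 and -0.021 m) or (y of block_lifter in the frame of old_rack between -0.125 and -0.085 m and y of lifter_grip in the frame of new_rack between -0.119 and -0.091 m))); the robot touches nothing.
It fails at once if the hammer is moved more than 30 mm (distance of hammer from where it was at the start of the episode above 0.03 m).
It fails at once if the jar of tacks is moved more than 30 mm (distance of tack_jar from where it was at the start of the episode above 0.03 m).
It fails at once if the pair of shears is moved more than 30 mm (distance of shears from where it was at the start of the episode above 0.03 m).
It also fails if it takes over 106 s, if anything falls off the work surface, if the arm or the gripper's body presses on something with over 40 N, if the wrist force passes 120 N, or if a joint passes its speed limit or range.

## Robot

A 6-joint arm with a two-finger parallel gripper is mounted at the origin on the work surface. World frame = base frame: x ahead of the robot, y to its left, z up, the work surface at z = 0. Lengths are in mm, angles in rad, forces in N, time in s.
With the tool pointing down it reaches from about 400 to 925 mm from the base axis. Payload 12.5 kg.
Tool frame: the origin (TCP) lies on the front face of the gripper's body, between the roots of the fingers; the fingertips stand 78 mm ahead of it and the grasp point (between the pads) lies 59 mm ahead of it (env.nose_length is the distance from the TCP to the fingertips, in mm); z points along the fingers, y is the line along which they close (so a half turn about z gives the same grasp; the last joint's range is limited). The gripper opens to 95 mm and grips with 3 to 60 N. Pads are 20 mm wide; open, the fingers measure 119 mm over their backs; the gripper's body (75 mm by 180 mm) begins 59 mm behind the grasp point.
Start: joints at [-1.358, 0.491, 1.559, -0, 1.092, -0.106], TCP at [195.914, -593.511, 292.261] pointing down, gripper open.
Joint ranges: [-3.1, 3.1], [-0.84, 2.19], [0.05, 2.79], [-1.13, 4.28], [0.06, 2.93], [-2.69, 2.69]. Speed limits (rad/s): [2.22, 2.22, 2.79, 3.14, 3.14, 3.14].

## Interface

Orientations are given as [roll, pitch, yaw] about the fixed x, y, z axes, in that order (R = Rz(yaw) Ry(pitch) Rx(roll)).
In Python, from cell import env gives the robot as it stands.
- The arm moves only by the tool jog_arm, never from a script. Its argument "motion" is a list of rows, each a list of 7 numbers: the turn, a rotation vector about the tool's x, y, z in degrees, then the shift along the tool's x, y, z in mm, then the finger opening in mm, from 0 to 95.1. In form: [[wx, wy, wz, x, y, z, hand], ...]. A call has 1 to 10 rows; each row shifts and turns the commanded pose from where the row before left it, along the tool's axes as they then stand; what a row does not reach is not made up. A row lasts 1/8 s, in which the tool goes at most 62.5 mm and 10.7 degrees, less where a joint would pass 70% of its speed; a pose out of reach is approached as far as the arm can. A call is refused whole if a number of a shift passes 62.5 or a number of a turn 10.7, either way. A call with a gripper value outside its range is refused whole. The fingers move at their own pace and stop on an object; the grip force is fixed at half the most. Time passes only in rows, so rows that do not move let the fingers close. It gives the time, the measured TCP pose, the force, the opening and the grip force at its end, in the units of the state.
- env.state(): the state, without advancing time (a new reading comes with each control period).
- env.read_camera(name): name is "side" or "top"; returns a dict with "color" (420x560x3 uint8, red, green, blue), "z_map" (420x560 float32, mm along the optical axis (not along the pixel's ray), 0 where there is no reading), "camera_matrix" (3x3 intrinsics, pixels), "world_to_cam" (4x4, takes a point from world to camera coordinates). Camera axes: x right, y up, looking along -z (the intrinsics and any distortion apply to the point x, -y, -z); pixel columns grow to the right and rows downward; lengths in mm; the calibration is good to about 2 mm. A picture is of the moment at which its call begins.
- env.job_done(): hands the job in; it is judged then, once.
Trained networks look in the newest picture that a camera, given by its name, has taken for a name from the list of things; names that differ only in an ending like _2 or _b are one class to them, and where a whole thing is asked for, a point or a joint stands for the part that bears it (a point fixed in the world has none). Each returns a list of dicts, best first, with "score" (0 to 1); they miss things now and then, are a little off and sometimes report something else, mostly with a low value. They report only what shows in the picture. A call takes as long as a camera call.
- env.recognise(camera, thing): "location" ([column, row] in pixels, amid what is visible of it).
The state is a dict: "t": time; "joints": joint angles; "qvel": joint speeds; "tau": joint torques, N m; "eef_pos": TCP position; "tcp_rot": TCP orientation; "ft_force": force on the tool from outside, world axes, zero at the start; "moment": the same for the moment, N m; "opening": opening from 0.0 (shut) to 1.0 (fully open); "grip_force": force on a finger pad.
Only numpy, scipy, OpenCV 4.12 (cv2) and the standard library are available. Lean on these libraries where they do the work, as an engineer would, in place of code of your own. Each camera call takes 0.05 s, during which the arm holds its last target. There are 200 camera calls.

## Working session

There is one attempt and no reset: what is moved stays moved. The work goes in short steps, Python scripts to look and compute and a tool call to move; the robot and the scene stay as the last step left them, time stands still between calls to the robot, and variables do not carry over. Pictures are saved under pics/ and viewed, at most 14 in all, crops included, and the job is handed in when it is done.

Besides the shell and the picture viewer there is one more tool, called after "Call:" as a command line: name --pt "numbers of a row" for each row, then --argument value for the rest. jog_arm: Moves the arm, as the interface text tells. Its arguments: {"type":"object","properties":{"motion":{"type":"array"}},"required":["motion"]}

```bash
mkdir -p pics
cat > h.py <<'E'
import numpy as np, cv2
from cell import env
def cloud(c):
    K=c["camera_matrix"]; z=c["z_map"]; v,u=np.mgrid[:z.shape[0],:z.shape[1]]
    p=np.stack([(u-K[0,2])/K[0,0]*z,-(v-K[1,2])/K[1,1]*z,-z,np.ones_like(z)],-1)
    return (p@np.linalg.inv(c["world_to_cam"]).T)[...,:3]
def save(c,n): cv2.imwrite("pics/"+n+".png",cv2.cvtColor(c["color"],cv2.COLOR_RGB2BGR))
E
python3 - <<'E'
from h import *
s=env.state(); print({k:np.round(v,3) for k,v in s.items()})
for n in("top","side"):
    c=env.read_camera(n); save(c,n+"0"); P=cloud(c)
    print(n,np.round(np.linalg.inv(c["world_to_cam"]),2).tolist())
    for t in("awl_grip","chisel_grip","driver_grip","lifter_grip","block_awl","block_chisel","block_driver","block_lifter","old_rack","new_rack"):
        for d in env.recognise(n,t)[:2]:
            u,v=np.round(d["location"]).astype(int); print(t,round(d["score"],2),u,v,np.round(P[v,u]))
E
```

```text
{'t': np.float64(0.0), 'joints': array([-1.358,  0.492,  1.559, -0.   ,  1.092, -0.106]), 'qvel': array([-0.001,  0.   , -0.001,  0.001,  0.001,  0.001]), 'tau': array([-0.0000e+00, -6.1265e+01, -2.5819e+01,  6.9000e-02,  4.8000e-02,
       -0.0000e+00]), 'eef_pos': array([ 195.905, -593.318,  291.643]), 'tcp_rot': array([-3.14 , -0.   ,  0.319]), 'ft_force': array([ 0.155,  0.199, -0.32 ]), 'moment': array([ 0.036, -0.023, -0.   ]), 'grip_force': np.float64(0.0), 'opening': np.float64(0.998)}
top [[-0.01, 0.99, -0.15, 394.44], [-1.0, -0.01, -0.0, -12.19], [-0.01, 0.15, 0.99, 943.67], [0.0, 0.0, 0.0, 1.0]]
awl_grip 0.82 214 228 [478. 106. 158.]
awl_grip 0.7 237 232 [475.  68. 105.]
chisel_grip 0.82 103 215 [503. 308. 177.]
chisel_grip 0.75 178 225 [483. 169. 178.]
driver_grip 0.59 177 221 [489. 170. 182.]
lifter_grip 0.9 142 223 [489. 239. 165.]
block_awl 0.9 216 241 [458. 110. 101.]
block_chisel 0.85 120 222 [499. 305. 100.]
block_chisel 0.21 212 230 [474. 109. 160.]
block_driver 0.92 186 232 [477. 170. 102.]
block_lifter 0.63 156 227 [488. 231. 101.]
old_rack 0.56 236 231 [477.  70. 103.]
new_rack 0.82 370 199 [ 539. -202.  100.]
side [[-0.75, 0.35, -0.56, 23.48], [-0.66, -0.43, 0.62, 578.18], [-0.03, 0.83, 0.55, 612.07], [0.0, 0.0, 0.0, 1.0]]
awl_grip 0.86 270 232 [462. 127. 146.]
chisel_grip 0.61 151 281 [492. 332. 168.]
driver_grip 0.87 230 245 [481. 197. 153.]
driver_grip 0.23 243 270 [468. 187. 103.]
lifter_grip 0.93 201 270 [482. 256. 142.]
block_awl 0.88 273 249 [463. 122. 108.]
block_chisel 0.8 164 318 [483. 330. 101.]
block_driver 0.83 244 269 [470. 182. 101.]
block_lifter 0.96 206 295 [472. 261. 101.]
old_rack 0.66 182 325 [472. 311.  78.]
new_rack 0.79 335 176 [ 532. -147.  100.]
new_rack 0.48 205 291 [478. 257. 103.]
```

View pics/top0.png

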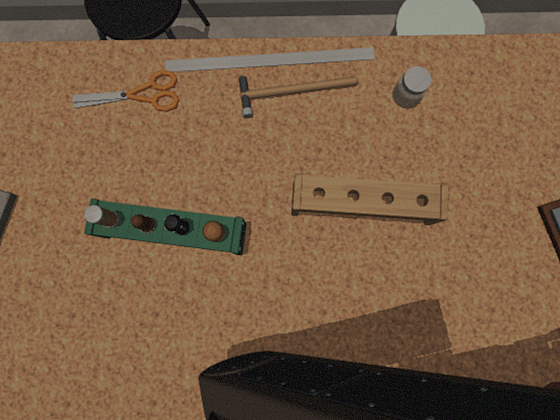

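View pics/side0.png

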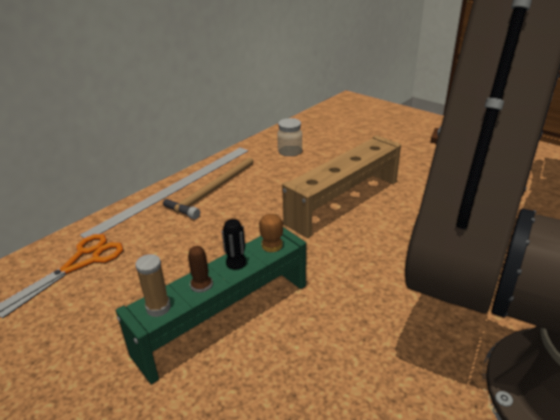

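The top view shows, left to right, chisel (95,215), lifter (138,222), driver (175,223) and awl (213,231) in the green rack. The pale rack is empty, with holes at (318,193), (353,195), (388,198) and (422,200). The side view agrees. Next I'll fit both rack frames.

```bash
cat > m.py <<'E'
from h import *
C={n:env.read_camera(n) for n in("top","side")}
for n,c in C.items():
    P=cloud(c); ok=c["z_map"]>0
    for name,box in(("old",(400,560,30,370)),("new",(450,620,-380,-20))):
        x,y,z=P[...,0],P[...,1],P[...,2]
        m=ok&(x>box[0])&(x<box[1])&(y>box[2])&(y<box[3])&(z>94)&(z<109)
        k,l,st,_=cv2.connectedComponentsWithStats(m.astype(np.uint8)); i=1+st[1:,4].argmax(); m=l==i
        q=P[m][:,:2].astype(np.float32); r=cv2.minAreaRect(q)
        b=cv2.boxPoints(r); e=[b[(j+1)%4]-b[j] for j in range(2)]; e=max(e,key=np.linalg.norm); e=e*np.sign(e[1])
        print(n,name,"c",np.round(r[0],1),"size",np.round(r[1],1),"yaw deg",round(np.degrees(np.arctan2(-e[0],e[1])),2),"z",np.median(z[m]).round(1))
    # tools
    m=ok&(P[...,2]>112)&(P[...,0]>400)&(P[...,0]<560)&(P[...,1]>60)&(P[...,1]<360)
    k,l,st,_=cv2.connectedComponentsWithStats(m.astype(np.uint8))
    for i in range(1,k):
        if st[i,4]>30:
            q=P[l==i]; print("  tool",st[i,4],"mean",q.mean(0).round(1),"min",q.min(0).round(),"max",q.max(0).round())
    if n=="top":
        h=ok&(P[...,2]<85)
        m=np.zeros_like(h); 
        g=(c["color"].sum(-1)<160)
        for u0,v0 in((318,193),(353,195),(388,198),(422,200)):
            w=g[v0-9:v0+10,u0-9:u0+10]; vv,uu=np.nonzero(w); u,v=uu.mean()+u0-9,vv.mean()+v0-9
            K=c["camera_matrix"]; T=np.linalg.inv(c["world_to_cam"])
            d=T[:3,:3]@np.array([(u-K[0,2])/K[0,0],-(v-K[1,2])/K[1,1],-1]); o=T[:3,3]; s=(100-o[2])/d[2]
            print("  hole",len(uu),(o+s*d).round(1))
E
python3 m.py
```

```text
top old c [491.8 216.8] size [314.9  73.6] yaw deg -7.94 z 101.0
top new c [ 545.1 -201.1] size [314.   74.2] yaw deg -4.86 z 101.2
  tool 526 mean [503.4 317.  167.7] min [489. 306. 112.] max [520. 338. 193.]
  tool 361 mean [486.5 176.5 169.2] min [471. 165. 112.] max [506. 197. 187.]
  tool 270 mean [492.4 244.6 155.4] min [481. 236. 112.] max [507. 260. 177.]
  tool 362 mean [473.9 108.9 155.6] min [455.  91. 133.] max [495. 130. 165.]
  hole 30 [559.6 -99.8 100. ]
  hole 39 [ 552.2 -170.7  100. ]
  hole 37 [ 545.7 -240.5  100. ]
  hole 46 [ 537.8 -311.4  100. ]
side old c [492.1 218.4] size [313.4  74.7] yaw deg -8.02 z 101.1
side new c [ 545.7 -200. ] size [317.1  75.7] yaw deg -5.13 z 100.8
  tool 658 mean [468.6 119.5 143.3] min [455.  95. 112.] max [492. 133. 163.]
  tool 910 mean [482.  189.1 154.4] min [470. 166. 112.] max [501. 200. 184.]
  tool 672 mean [488.1 256.  147. ] min [481. 240. 112.] max [506. 266. 174.]
  tool 1316 mean [497.9 328.2 158.6] min [488. 308. 112.] max [522. 341. 191.]
```

Call:
jog_arm --pt "0 0 -10.6 0 0 -18 95" --pt "0 0 -10.6 0 0 -18 95" --pt "0 0 -10.6 0 0 -18 95" --pt "0 0 -10.6 0 0 -18 95" --pt "0 0 -10.6 0 0 -18 95" --pt "0 0 -10.6 0 0 -18 95" --pt "0 0 0 30 45 0 95" --pt "0 0 0 40 45 0 95" --pt "0 0 0 45 45 0 95" --pt "0 0 0 45 45 0 95"

```text
t: 2.45
eef_pos: [396.3, -460.6, 400.3]
tcp_rot: [3.141, 0.0, 1.429]
ft_force: [-0.6, -0.6, -0.4]
opening: 0.995
grip_force: 0.0
```

Call:
jog_arm --pt "0 0 0 50 0 0 95" --pt "0 0 0 55 0 0 95" --pt "0 0 0 55 0 0 95" --pt "0 0 0 55 0 0 95" --pt "0 0 0 55 0 0 95" --pt "0 0 0 55 0 0 95" --pt "0 0 0 55 0 0 95" --pt "0 0 0 50 0 0 95" --pt "0 0 0 50 0 0 95" --pt "0 0 0 0 0 0 95"

```text
t: 3.7
eef_pos: [462.8, 15.7, 400.3]
tcp_rot: [3.141, -0.0, 1.433]
ft_force: [-0.1, -0.8, -0.1]
opening: 1.0
grip_force: 0.0
```

```bash
cat > d.py <<'E'
import sys
from h import *
from scipy.spatial.transform import Rotation as Ro
# usage: d.py (old|new) hole z  -> tool-frame delta of TCP to reach that hole
F={"old":((492.0,217.6),-8.0),"new":((545.4,-200.5),-5.0)}
s=env.state(); R=Ro.from_euler("xyz",s["tcp_rot"]); p=s["eef_pos"]
print("t",round(float(s["t"]),2),"pos",p.round(1),"rot",np.round(s["tcp_rot"],4),"open mm",round(95.1*float(s["opening"]),1),"grip",round(float(s["grip_force"]),1),"F",s["ft_force"].round(1))
for a in sys.argv[1:]:
    r,y,z=a.split(","); c,w=F[r]; w=np.radians(w); y=float(y)
    T=np.array([c[0]-np.sin(w)*y,c[1]+np.cos(w)*y,float(z)])
    G=Ro.from_euler("xyz",[np.pi,0,np.pi/2+w])
    print(a,"target",T.round(1),"shift",R.inv().apply(T-p).round(1),"turn",np.degrees((R.inv()*G).as_rotvec()).round(2))
E
python3 d.py old,-105,197
```

```text
t 3.7 pos [462.8  15.7 400.3] rot [ 3.1413e+00 -2.0000e-04  1.4330e+00] open mm 95.1 grip 0.0 F [-0.1 -0.8 -0.1]
old,-105,197 target [477.4 113.6 197. ] shift [ 98.9   0.9 203.4] turn [ 0.01 -0.01  0.1 ]
```

Call:
jog_arm --pt "0 0 0 49 0 0 95" --pt "0 0 0 49 0 0 95" --pt "0 0 0 0 0 40 95" --pt "0 0 0 0 0 45 95" --pt "0 0 0 0 0 45 95" --pt "0 0 0 0 0 40 95" --pt "0 0 0 0 0 23 95" --pt "0 0 0 0 0 10 95" --pt "0 0 0 0 0 0 95" --pt "0 0 0 0 0 0 30"

```text
t: 4.95
eef_pos: [477.1, 110.0, 198.1]
tcp_rot: [3.14, -0.0, 1.429]
ft_force: [-0.0, -0.6, 0.1]
opening: 0.939
grip_force: 0.0
```

Call:
jog_arm --pt "0 0 0 0 0 0 30" --pt "0 0 0 0 0 0 30" --pt "0 0 0 0 0 0 30" --pt "0 0 0 0 0 0 30" --pt "0 0 0 0 0 0 30"

```text
t: 5.58
eef_pos: [476.7, 110.2, 197.2]
tcp_rot: [-3.142, 0.0, 1.429]
ft_force: [-1.7, 1.0, 1.2]
opening: 0.424
grip_force: 1.0
```

```bash
python3 d.py old,-105,197
```

```text
t 5.58 pos [476.7 110.2 197.2] rot [-3.1415e+00  1.0000e-04  1.4289e+00] open mm 40.3 grip 1.0 F [-1.7  1.   1.2]
old,-105,197 target [477.4 113.6 197. ] shift [3.5 0.2 0.2] turn [-0.    0.01 -0.13]
```

Call:
jog_arm --pt "0 0 0 0 0 0 30" --pt "0 0 0 0 0 0 30" --pt "0 0 0 0 0 0 30" --pt "0 0 0 0 0 -15 30" --pt "0 0 0 0 0 -30 30" --pt "0 0 0 0 0 -40 30" --pt "0 0 0 0 0 -40 30" --pt "0 0 0 0 0 -40 30" --pt "0 0 0 0 0 -35 30" --pt "0 0 0 0 0 0 30"

```text
t: 6.82
eef_pos: [477.0, 110.3, 399.2]
tcp_rot: [3.137, -0.001, 1.429]
ft_force: [0.0, 0.0, -2.0]
opening: 0.412
grip_force: 30.0
```

```bash
python3 d.py new,-105,205
python3 - <<'E'
from h import *
c=env.read_camera("side"); save(c,"s1")
E
```

```text
t 6.83 pos [477.  110.3 399.2] rot [ 3.1374e+00 -9.0000e-04  1.4289e+00] open mm 39.1 grip 30.0 F [ 0.  0. -2.]
new,-105,205 target [ 536.2 -305.1  205. ] shift [-403.   116.6  194.3] turn [ 0.24 -0.04 -3.13]
```

View pics/s1.png

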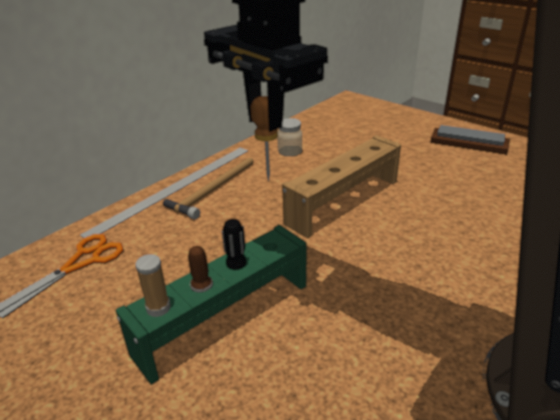

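The awl hangs straight in the gripper, shank tip near (268,182), and its hole in the old rack is empty.

Call:
jog_arm --pt "0 0 -3.1 0 0 0 30" --pt "0 0 0 -35 10 0 30" --pt "0 0 0 -55 15 0 30" --pt "0 0 0 -55 15 0 30" --pt "0 0 0 -55 15 0 30" --pt "0 0 0 -55 15 0 30" --pt "0 0 0 -55 15 0 30" --pt "0 0 0 -55 10 0 30" --pt "0 0 0 -45 0 0 30" --pt "0 0 0 0 0 0 30"

```text
t: 8.12
eef_pos: [534.7, -309.2, 394.4]
tcp_rot: [-3.138, -0.002, 1.48]
ft_force: [0.7, 0.3, -1.3]
opening: 0.413
grip_force: 30.0
```

```bash
python3 d.py new,-105,197
cat > t.py <<'E'
# held tool: shank axis offset in tool frame, from points 65..115 mm below grasp, both cameras
from h import *
from scipy.spatial.transform import Rotation as Ro
s=env.state(); R=Ro.from_euler("xyz",s["tcp_rot"]); p=s["eef_pos"]
for n in("side","top"):
    c=env.read_camera(n); q=R.inv().apply((cloud(c)[c["z_map"]>0]-p))
    for a,b in((82,100),(100,125),(125,150),(150,185)):
        m=(abs(q[:,0])<25)&(abs(q[:,1])<25)&(q[:,2]>a)&(q[:,2]<b)
        if m.sum()>3: print(n,a,b,m.sum(),np.median(q[m],0).round(1),np.ptp(q[m][:,:2],axis=0).round(1))
E
python3 t.py
```

```text
t 8.12 pos [ 534.7 -309.2  394.4] rot [-3.1383e+00 -1.5000e-03  1.4796e+00] open mm 39.3 grip 30.0 F [ 0.7  0.3 -1.3]
new,-105,197 target [ 536.2 -305.1  197. ] shift [  3.9   1.8 197.4] turn [-0.19 -0.09 -0.23]
side 82 100 119 [ 14.2 -10.5  88.2] [31.6 31.1]
side 100 125 34 [  3.4  -1.8 112. ] [4.8 6.9]
side 125 150 34 [  3.7  -2.5 137.2] [8.2 6.8]
side 150 185 19 [  3.3  -2.  158.3] [8.  7.3]
top 82 100 107 [16.1 -7.5 86.3] [16.  31.4]
top 125 150 25 [  4.6  -3.2 137.2] [4.1 4.3]
top 150 185 10 [  4.9  -3.4 154.8] [3.8 4.3]
```

Call:
jog_arm --pt "0 0 0 2 2 0 30" --pt "0 0 0 0 0 30 30" --pt "0 0 0 0 0 40 30" --pt "0 0 0 0 0 40 30" --pt "0 0 0 0 0 30 30" --pt "0 0 0 0 0 25 30" --pt "0 0 0 0 0 15 30" --pt "0 0 0 0 0 8 30" --pt "0 0 0 0 0 5 30" --pt "0 0 0 0 0 0 30"

```text
t: 9.48
eef_pos: [537.6, -304.7, 204.6]
tcp_rot: [3.141, 0.0, 1.483]
ft_force: [-0.6, 1.0, -2.2]
opening: 0.413
grip_force: 30.0
```

```bash
python3 d.py new,-105,197
```

```text
t 9.47 pos [ 537.6 -304.7  204.6] rot [3.1411e+00 3.0000e-04 1.4830e+00] open mm 39.2 grip 30.0 F [-0.6  1.  -2.2]
new,-105,197 target [ 536.2 -305.1  197. ] shift [-0.5 -1.4  7.6] turn [ 0.03  0.02 -0.03]
```

Call:
jog_arm --pt "0 0 0 -2 -1 3 30" --pt "0 0 0 0 0 3 30" --pt "0 0 0 0 0 1 30" --pt "0 0 0 0 0 0 30"

```text
t: 9.98
eef_pos: [536.4, -306.6, 197.3]
tcp_rot: [3.141, 0.0, 1.483]
ft_force: [-0.3, 0.2, -1.4]
opening: 0.415
grip_force: 30.0
```

Call:
jog_arm --pt "0 0 0 0 0 0 50" --pt "0 0 0 0 0 0 60" --pt "0 0 0 0 0 0 80" --pt "0 0 0 0 0 0 95" --pt "0 0 0 0 0 0 95" --pt "0 0 0 0 0 -20 95" --pt "0 0 0 0 0 -40 95" --pt "0 0 0 0 0 -50 95" --pt "0 0 0 0 0 -50 95" --pt "0 0 0 0 0 -40 95"

```text
t: 11.22
eef_pos: [536.2, -306.5, 399.5]
tcp_rot: [3.14, 0.001, 1.483]
ft_force: [-0.3, 0.3, -1.0]
opening: 0.998
grip_force: 0.0
```

```bash
python3 d.py old,-35,203
python3 - <<'E'
from h import *
c=env.read_camera("side"); save(c,"s2")
E
```

```text
t 11.22 pos [ 536.2 -306.5  399.5] rot [3.1403e+00 8.0000e-04 1.4830e+00] open mm 94.9 grip 0.0 F [-0.3  0.3 -1. ]
old,-35,203 target [487.1 182.9 203. ] shift [483.4 -92.1 196. ] turn [0.07 0.04 2.97]
```

View pics/s2.png

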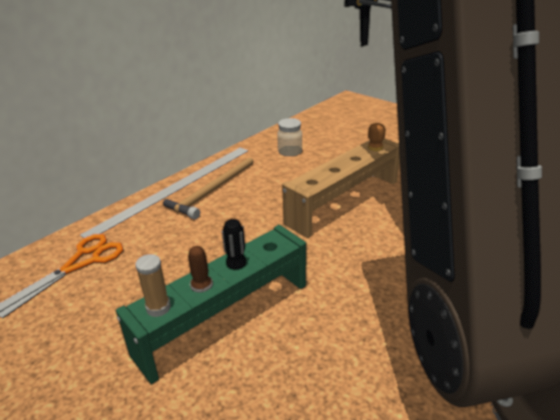

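The awl stands upright in the new rack's rightmost hole at (377,133). Now the driver.

Call:
jog_arm --pt "0 0 3 40 0 0 95" --pt "0 0 0 55 -20 0 95" --pt "0 0 0 60 -20 0 95" --pt "0 0 0 60 -20 0 95" --pt "0 0 0 60 -20 0 95" --pt "0 0 0 60 -20 0 95" --pt "0 0 0 60 -15 0 95" --pt "0 0 0 55 0 0 95" --pt "0 0 0 30 0 0 95" --pt "0 0 0 0 0 0 95"

```text
t: 12.52
eef_pos: [487.8, 183.7, 396.8]
tcp_rot: [-3.141, 0.0, 1.433]
ft_force: [-0.0, -1.4, 0.3]
opening: 0.999
grip_force: 0.0
```

```bash
python3 d.py old,-35,203
```

```text
t 12.53 pos [487.8 183.7 396.8] rot [-3.1412e+00  1.0000e-04  1.4334e+00] open mm 95.0 grip 0.0 F [-0.  -1.4  0.3]
old,-35,203 target [487.1 182.9 203. ] shift [ -0.8  -0.5 193.8] turn [-0.02  0.01  0.13]
```

Call:
jog_arm --pt "0 0 0 -1 0 30 95" --pt "0 0 0 0 0 45 95" --pt "0 0 0 0 0 45 95" --pt "0 0 0 0 0 40 95" --pt "0 0 0 0 0 24 95" --pt "0 0 0 0 0 10 95" --pt "0 0 0 0 0 0 95" --pt "0 0 0 0 0 0 25" --pt "0 0 0 0 0 0 25" --pt "0 0 0 0 0 0 25"

```text
t: 13.78
eef_pos: [488.0, 181.1, 203.7]
tcp_rot: [3.141, -0.0, 1.431]
ft_force: [0.1, 0.3, -0.0]
opening: 0.74
grip_force: 0.0
```

Call:
jog_arm --pt "0 0 0 0 0 0 25" --pt "0 0 0 0 0 0 25" --pt "0 0 0 0 0 0 25" --pt "0 0 0 0 0 0 25" --pt "0 0 0 0 0 0 25" --pt "0 0 0 0 0 0 25" --pt "0 0 0 0 0 0 25"

```text
t: 14.65
eef_pos: [488.0, 181.1, 203.3]
tcp_rot: [3.141, -0.0, 1.431]
ft_force: [2.2, -0.2, 1.0]
opening: 0.344
grip_force: 30.0
```

Call:
jog_arm --pt "0 0 0 0 0 -15 25" --pt "0 0 0 0 0 -30 25" --pt "0 0 0 0 0 -40 25" --pt "0 0 0 0 0 -40 25" --pt "0 0 0 0 0 -40 25" --pt "0 0 0 0 0 -35 25" --pt "0 0 0 0 0 0 25"

```text
t: 15.52
eef_pos: [487.7, 181.1, 406.1]
tcp_rot: [3.137, -0.002, 1.431]
ft_force: [0.4, 0.4, -1.7]
opening: 0.342
grip_force: 30.0
```

```bash
python3 d.py new,-35,203; python3 t.py
```

```text
t 15.53 pos [487.7 181.1 406.1] rot [ 3.1374e+00 -1.5000e-03  1.4307e+00] open mm 32.6 grip 30.0 F [ 0.4  0.4 -1.7]
new,-35,203 target [ 542.3 -235.4  203. ] shift [-405.1  111.4  202.9] turn [ 0.24 -0.08 -3.03]
side 82 100 309 [  9.4 -11.9  91.1] [30.9 26.6]
side 100 125 65 [  3.4  -2.4 111.7] [23.8 29.2]
side 125 150 68 [  2.6  -1.6 137.5] [6.4 6.3]
side 150 185 55 [  3.   -1.7 161.2] [6.2 6.5]
top 82 100 97 [-12.4  -4.   92.5] [12.3 31.1]
top 100 125 14 [-13.8  -3.  101.3] [ 8.6 27. ]
top 150 185 15 [ -2.   -1.8 163.8] [5.  5.6]
```

Call:
jog_arm --pt "0 0 -3 0 0 0 25" --pt "0 0 0 -35 10 0 25" --pt "0 0 0 -55 15 0 25" --pt "0 0 0 -55 15 0 25" --pt "0 0 0 -55 15 0 25" --pt "0 0 0 -55 15 0 25" --pt "0 0 0 -55 15 0 25" --pt "0 0 0 -55 6 0 25" --pt "0 0 0 -46 0 0 25" --pt "0 0 0 0 0 0 25"

```text
t: 16.88
eef_pos: [541.8, -239.0, 401.1]
tcp_rot: [-3.138, -0.001, 1.479]
ft_force: [-0.4, 0.6, -2.4]
opening: 0.342
grip_force: 30.0
```

```bash
python3 d.py new,-35,203
```

```text
t 16.88 pos [ 541.8 -239.   401.1] rot [-3.1382e+00 -1.2000e-03  1.4793e+00] open mm 32.5 grip 30.0 F [-0.4  0.6 -2.4]
new,-35,203 target [ 542.3 -235.4  203. ] shift [  3.4   0.9 198.1] turn [-0.19 -0.07 -0.24]
```

Call:
jog_arm --pt "0 0 0 1 0 0 25" --pt "0 0 0 0 0 30 25" --pt "0 0 0 0 0 40 25" --pt "0 0 0 0 0 40 25" --pt "0 0 0 0 0 35 25" --pt "0 0 0 0 0 25 25" --pt "0 0 0 0 0 15 25" --pt "0 0 0 0 0 8 25" --pt "0 0 0 0 0 3 25" --pt "0 0 0 0 0 0 25"

```text
t: 18.12
eef_pos: [542.7, -235.4, 207.7]
tcp_rot: [3.141, 0.0, 1.483]
ft_force: [-0.2, 0.9, -1.9]
opening: 0.343
grip_force: 30.0
```

```bash
python3 d.py new,-35,203
```

```text
t 18.12 pos [ 542.7 -235.4  207.7] rot [3.1408e+00 4.0000e-04 1.4830e+00] open mm 32.6 grip 30.0 F [-0.2  0.9 -1.9]
new,-35,203 target [ 542.3 -235.4  203. ] shift [-0.  -0.4  4.7] turn [ 0.04  0.02 -0.03]
```

Call:
jog_arm --pt "0 0 0 0 0 3 25" --pt "0 0 0 0 0 1 25" --pt "0 0 0 0 0 0 25" --pt "0 0 0 0 0 0 45" --pt "0 0 0 0 0 0 60" --pt "0 0 0 0 0 0 80" --pt "0 0 0 0 0 0 95" --pt "0 0 0 0 0 0 95" --pt "0 0 0 0 0 -20 95" --pt "0 0 0 0 0 -30 95"

```text
t: 19.38
eef_pos: [542.3, -235.3, 253.1]
tcp_rot: [-3.14, -0.001, 1.483]
ft_force: [-0.2, -0.2, 0.5]
opening: 0.984
grip_force: 0.0
```

Call:
jog_arm --pt "0 0 0 0 0 -50 95" --pt "0 0 0 0 0 -50 95" --pt "0 0 0 0 0 -45 95" --pt "0 0 0 0 0 0 95"

```text
t: 19.88
eef_pos: [542.9, -235.5, 401.7]
tcp_rot: [3.136, 0.003, 1.483]
ft_force: [0.0, -0.0, 0.0]
opening: 0.999
grip_force: 0.0
```

```bash
python3 d.py old,35,197
python3 - <<'E'
from h import *
c=env.read_camera("side"); P=cloud(c)
for t in ("awl_grip","driver_grip"):
    for d in env.recognise("side",t)[:2]:
        u,v=np.round(d["location"]).astype(int); print(t,d["score"],u,v,P[v,u].round())
E
```

```text
t 19.88 pos [ 542.9 -235.5  401.7] rot [3.136e+00 2.700e-03 1.483e+00] open mm 95.0 grip 0.0 F [ 0. -0.  0.]
old,35,197 target [496.9 252.3 197. ] shift [482.3 -89.7 202.9] turn [0.32 0.14 2.97]
awl_grip 0.63 374 135 [ 530. -287.  143.]
driver_grip 0.7 355 144 [ 536. -221.  144.]
```

Call:
jog_arm --pt "0 0 3 40 0 0 95" --pt "0 0 0 55 -20 0 95" --pt "0 0 0 60 -20 0 95" --pt "0 0 0 60 -20 0 95" --pt "0 0 0 60 -20 0 95" --pt "0 0 0 60 -20 0 95" --pt "0 0 0 60 -12 0 95" --pt "0 0 0 55 0 0 95" --pt "0 0 0 28 0 0 95" --pt "0 0 0 0 0 0 95"

```text
t: 21.28
eef_pos: [496.7, 252.4, 396.3]
tcp_rot: [-3.139, 0.001, 1.433]
ft_force: [-0.6, -0.9, -0.7]
opening: 1.0
grip_force: 0.0
```

Call:
jog_arm --pt "0 0 0 0 0 0 95" --pt "0 0 0 0 0 30 95" --pt "0 0 0 0 0 30 95" --pt "0 0 0 0 0 30 95"

```text
t: 21.78
eef_pos: [496.9, 249.5, 307.3]
tcp_rot: [3.142, 0.0, 1.429]
ft_force: [-0.1, 0.6, -0.3]
opening: 0.997
grip_force: 0.0
```

```bash
python3 d.py old,35,197
```

```text
t 21.77 pos [496.9 249.5 307.3] rot [3.1415e+00 2.0000e-04 1.4289e+00] open mm 94.8 grip 0.0 F [-0.1  0.6 -0.3]
old,35,197 target [496.9 252.3 197. ] shift [  2.8  -0.4 110.3] turn [ 0.    0.01 -0.13]
```

Call:
jog_arm --pt "0 0 0 2 0 35 95" --pt "0 0 0 0 0 35 95" --pt "0 0 0 0 0 25 95" --pt "0 0 0 0 0 12 95" --pt "0 0 0 0 0 0 95" --pt "0 0 0 0 0 0 20" --pt "0 0 0 0 0 0 20" --pt "0 0 0 0 0 0 20" --pt "0 0 0 0 0 0 20" --pt "0 0 0 0 0 0 20"

```text
t: 23.02
eef_pos: [497.2, 252.9, 201.2]
tcp_rot: [3.141, 0.0, 1.431]
ft_force: [0.0, 0.1, -0.7]
opening: 0.528
grip_force: 0.0
```

Call:
jog_arm --pt "0 0 0 0 0 0 20" --pt "0 0 0 0 0 0 20" --pt "0 0 0 0 0 0 20" --pt "0 0 0 0 0 0 20" --pt "0 0 0 0 0 0 20" --pt "0 0 0 0 0 0 20"

```text
t: 23.78
eef_pos: [497.1, 252.9, 201.2]
tcp_rot: [-3.141, 0.0, 1.431]
ft_force: [-1.4, 1.2, 0.1]
opening: 0.287
grip_force: 30.0
```

Call:
jog_arm --pt "0 0 0 0 0 -15 20" --pt "0 0 0 0 0 -30 20" --pt "0 0 0 0 0 -40 20" --pt "0 0 0 0 0 -40 20" --pt "0 0 0 0 0 -40 20" --pt "0 0 0 0 0 -40 20" --pt "0 0 0 0 0 0 20"

```text
t: 24.65
eef_pos: [497.3, 253.0, 409.9]
tcp_rot: [3.136, -0.003, 1.431]
ft_force: [-0.6, -1.1, -2.3]
opening: 0.284
grip_force: 30.0
```

```bash
python3 d.py new,35,197; python3 t.py
```

```text
t 24.65 pos [497.3 253.  409.9] rot [ 3.1360e+00 -2.8000e-03  1.4306e+00] open mm 27.0 grip 30.0 F [-0.6 -1.1 -2.3]
new,35,197 target [ 548.5 -165.6  197. ] shift [-408.   107.9  212.4] turn [ 0.32 -0.15 -3.03]
side 82 100 354 [  4.  -11.7  91.6] [34.3 30. ]
side 100 125 54 [ -0.9  -2.9 116.5] [5.7 5.6]
side 125 150 75 [ -1.2  -3.4 137.4] [6.2 6.5]
side 150 185 73 [ -0.9  -3.3 162.9] [7.6 6.6]
top 82 100 176 [-14.6  -3.9  93.7] [20.3 33.4]
top 100 125 13 [-19.6  -1.8 101.1] [ 8.6 25.5]
top 125 150 12 [ -6.   -3.8 143.9] [3. 5.]
top 150 185 22 [ -6.2  -3.7 161.9] [4.1 6. ]
```

Call:
jog_arm --pt "0 0 -3 0 0 0 20" --pt "0 0 0 -35 10 0 20" --pt "0 0 0 -55 15 0 20" --pt "0 0 0 -55 15 0 20" --pt "0 0 0 -55 15 0 20" --pt "0 0 0 -55 15 0 20" --pt "0 0 0 -55 15 0 20" --pt "0 0 0 -55 3 0 20" --pt "0 0 0 -44 0 0 20" --pt "0 0 0 0 0 0 20"

```text
t: 26.0
eef_pos: [548.4, -164.8, 404.5]
tcp_rot: [-3.139, -0.001, 1.479]
ft_force: [0.1, 0.9, -1.5]
opening: 0.291
grip_force: 30.0
```

Call:
jog_arm --pt "0 0 0 0 0 0 20" --pt "0 0 0 0 0 30 20" --pt "0 0 0 0 0 35 20" --pt "0 0 0 0 0 5 20" --pt "0 0 0 0 0 0 20"

```text
t: 26.62
eef_pos: [549.3, -161.6, 336.9]
tcp_rot: [3.141, 0.0, 1.484]
ft_force: [0.4, -0.2, -0.8]
opening: 0.287
grip_force: 30.0
```

```bash
python3 d.py new,35,201
```

```text
t 26.62 pos [ 549.3 -161.6  336.9] rot [3.1413e+00 1.0000e-04 1.4839e+00] open mm 27.3 grip 30.0 F [ 0.4 -0.2 -0.8]
new,35,201 target [ 548.5 -165.6  201. ] shift [ -4.1  -0.5 135.9] turn [0.01 0.01 0.02]
```

Call:
jog_arm --pt "0 0 0 0 0 30 20" --pt "0 0 0 0 0 40 20" --pt "0 0 0 0 0 35 20" --pt "0 0 0 0 0 18 20" --pt "0 0 0 0 0 7 20" --pt "0 0 0 0 0 2 20" --pt "0 0 0 0 0 0 20"

```text
t: 27.5
eef_pos: [549.3, -162.3, 205.2]
tcp_rot: [3.14, 0.001, 1.483]
ft_force: [-0.3, 0.2, -1.6]
opening: 0.288
grip_force: 30.0
```

```bash
python3 d.py new,35,201
```

```text
t 27.5 pos [ 549.3 -162.3  205.2] rot [3.1401e+00 6.0000e-04 1.4830e+00] open mm 27.4 grip 30.0 F [-0.3  0.2 -1.6]
new,35,201 target [ 548.5 -165.6  201. ] shift [-3.4 -0.6  4.2] turn [ 0.09  0.03 -0.03]
```

Call:
jog_arm --pt "0 0 0 0 0 3 20" --pt "0 0 0 0 0 0 20" --pt "0 0 0 0 0 0 40" --pt "0 0 0 0 0 0 50" --pt "0 0 0 0 0 0 75" --pt "0 0 0 0 0 0 95" --pt "0 0 0 0 0 0 95" --pt "0 0 0 0 0 -20 95" --pt "0 0 0 0 0 -40 95" --pt "0 0 0 0 0 -50 95"

```text
t: 28.75
eef_pos: [548.7, -162.1, 311.8]
tcp_rot: [-3.14, -0.001, 1.483]
ft_force: [-0.2, -0.1, 0.2]
opening: 0.993
grip_force: 0.0
```

Call:
jog_arm --pt "0 0 0 0 0 -50 95" --pt "0 0 0 0 0 -40 95" --pt "0 0 0 0 0 0 95"

```text
t: 29.12
eef_pos: [549.2, -162.3, 404.2]
tcp_rot: [3.136, 0.002, 1.483]
ft_force: [-0.3, -0.2, -0.3]
opening: 0.999
grip_force: 0.0
```

```bash
python3 d.py old,105,207
python3 - <<'E'
from h import *
c=env.read_camera("side"); save(c,"s3")
E
```

```text
t 29.12 pos [ 549.2 -162.3  404.2] rot [3.1363e+00 1.8000e-03 1.4830e+00] open mm 95.0 grip 0.0 F [-0.3 -0.2 -0.3]
old,105,207 target [506.6 321.6 207. ] shift [478.6 -85.9 195.9] turn [0.3  0.09 2.97]
```

View pics/s3.png

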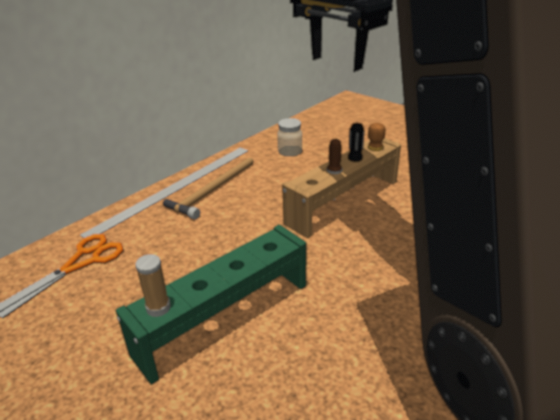

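Lifter (335,155), driver (356,141) and awl (377,134) stand upright and seated in the new rack. Only the chisel is left, at (152,285).

Call:
jog_arm --pt "0 0 3 40 0 0 95" --pt "0 0 0 55 -20 0 95" --pt "0 0 0 60 -20 0 95" --pt "0 0 0 60 -20 0 95" --pt "0 0 0 60 -20 0 95" --pt "0 0 0 60 -20 0 95" --pt "0 0 0 60 -9 0 95" --pt "0 0 0 55 0 0 95" --pt "0 0 0 26 0 0 95" --pt "0 0 0 0 0 0 95"

```text
t: 30.42
eef_pos: [505.7, 323.0, 398.9]
tcp_rot: [-3.139, 0.002, 1.433]
ft_force: [-0.2, 0.2, -0.6]
opening: 1.001
grip_force: 0.0
```

Call:
jog_arm --pt "0 0 0 0 0 0 95" --pt "0 0 0 0 0 30 95" --pt "0 0 0 0 0 30 95" --pt "0 0 0 0 0 5 95" --pt "0 0 0 0 0 0 95"

```text
t: 31.05
eef_pos: [506.3, 321.1, 336.8]
tcp_rot: [3.141, -0.0, 1.43]
ft_force: [0.1, -0.6, -0.1]
opening: 0.998
grip_force: 0.0
```

```bash
python3 d.py old,105,207
```

```text
t 31.05 pos [506.3 321.1 336.8] rot [ 3.1412e+00 -1.0000e-04  1.4297e+00] open mm 94.9 grip 0.0 F [ 0.1 -0.6 -0.1]
old,105,207 target [506.6 321.6 207. ] shift [  0.5   0.2 129.8] turn [ 0.02 -0.01 -0.09]
```

Call:
jog_arm --pt "0 0 0 0 0 30 95" --pt "0 0 0 0 0 40 95" --pt "0 0 0 0 0 35 95" --pt "0 0 0 0 0 18 95" --pt "0 0 0 0 0 6 95" --pt "0 0 0 0 0 0 95" --pt "0 0 0 0 0 0 25" --pt "0 0 0 0 0 0 25" --pt "0 0 0 0 0 0 25" --pt "0 0 0 0 0 0 25"

```text
t: 32.3
eef_pos: [506.0, 321.6, 207.4]
tcp_rot: [3.141, -0.0, 1.431]
ft_force: [0.5, -0.9, -0.6]
opening: 0.638
grip_force: 0.0
```

Call:
jog_arm --pt "0 0 0 0 0 0 25" --pt "0 0 0 0 0 0 25" --pt "0 0 0 0 0 0 25" --pt "0 0 0 0 0 0 25" --pt "0 0 0 0 0 0 25" --pt "0 0 0 0 0 0 25" --pt "0 0 0 0 0 0 25"

```text
t: 33.17
eef_pos: [506.0, 321.6, 207.2]
tcp_rot: [3.142, 0.0, 1.431]
ft_force: [0.1, -1.0, -0.6]
opening: 0.343
grip_force: 30.0
```

Call:
jog_arm --pt "0 0 0 0 0 -15 25" --pt "0 0 0 0 0 -30 25" --pt "0 0 0 0 0 -40 25" --pt "0 0 0 0 0 -40 25" --pt "0 0 0 0 0 -40 25" --pt "0 0 0 0 0 -40 25" --pt "0 0 0 0 0 0 25" --pt "0 0 0 0 0 0 25"

```text
t: 34.17
eef_pos: [505.6, 321.4, 411.7]
tcp_rot: [-3.141, 0.001, 1.431]
ft_force: [0.1, -0.6, -1.7]
opening: 0.346
grip_force: 30.0
```

```bash
python3 d.py new,105,207; python3 t.py
```

```text
t 34.17 pos [505.6 321.4 411.7] rot [-3.1409e+00  6.0000e-04  1.4306e+00] open mm 32.9 grip 30.0 F [ 0.1 -0.6 -1.7]
new,105,207 target [554.6 -95.9 207. ] shift [-406.3  106.9  204.9] turn [-0.04  0.03 -3.03]
side 82 100 412 [  7.7 -13.4  91.4] [32.5 24.8]
side 100 125 175 [  4.8 -11.6 104. ] [33.1 24.6]
side 125 150 94 [  3.5  -3.  137. ] [7.3 6.1]
side 150 185 119 [  3.1  -2.4 165.6] [9.7 8.8]
top 82 100 174 [-12.   -3.   92.7] [20.2 33.5]
top 100 125 51 [-13.4  -3.1 103.6] [14.2 32.5]
top 125 150 22 [ -1.8  -1.6 142.7] [4.1 6.6]
top 150 185 35 [ -1.6  -1.  163.9] [3.2 6.4]
```

Call:
jog_arm --pt "0 0 -3 0 0 0 25" --pt "0 0 0 -35 10 0 25" --pt "0 0 0 -55 15 0 25" --pt "0 0 0 -55 15 0 25" --pt "0 0 0 -55 15 0 25" --pt "0 0 0 -55 15 0 25" --pt "0 0 0 -55 15 0 25" --pt "0 0 0 -55 0 0 25" --pt "0 0 0 -47 0 0 25" --pt "0 0 0 0 0 0 25"

```text
t: 35.52
eef_pos: [554.2, -99.0, 410.9]
tcp_rot: [-3.139, 0.0, 1.479]
ft_force: [-0.3, 0.2, -1.3]
opening: 0.347
grip_force: 30.0
```

Call:
jog_arm --pt "0 0 0 0 0 0 25" --pt "0 0 0 0 0 30 25" --pt "0 0 0 0 0 30 25" --pt "0 0 0 0 0 5 25" --pt "0 0 0 0 0 0 25"

```text
t: 36.15
eef_pos: [554.9, -95.6, 347.7]
tcp_rot: [3.141, 0.0, 1.484]
ft_force: [1.0, -0.4, -1.3]
opening: 0.346
grip_force: 30.0
```

```bash
python3 d.py new,105,207
```

```text
t 36.15 pos [554.9 -95.6 347.7] rot [3.1414e+00 1.0000e-04 1.4839e+00] open mm 32.9 grip 30.0 F [ 1.  -0.4 -1.3]
new,105,207 target [554.6 -95.9 207. ] shift [ -0.3  -0.3 140.7] turn [0.01 0.   0.02]
```

Call:
jog_arm --pt "0 0 0 -1 0 30 25" --pt "0 0 0 0 0 40 25" --pt "0 0 0 0 0 38 25" --pt "0 0 0 0 0 20 25" --pt "0 0 0 0 0 7 25" --pt "0 0 0 0 0 2 25" --pt "0 0 0 0 0 0 25"

```text
t: 37.02
eef_pos: [554.9, -97.3, 211.2]
tcp_rot: [3.14, 0.0, 1.483]
ft_force: [-0.4, -0.4, -1.7]
opening: 0.347
grip_force: 30.0
```

```bash
python3 d.py new,105,207
```

```text
t 37.02 pos [554.9 -97.3 211.2] rot [3.1399e+00 4.0000e-04 1.4830e+00] open mm 33.0 grip 30.0 F [-0.4 -0.4 -1.7]
new,105,207 target [554.6 -95.9 207. ] shift [ 1.4 -0.4  4.2] turn [ 0.09  0.02 -0.03]
```

Call:
jog_arm --pt "0 0 0 0 0 3 25" --pt "0 0 0 0 0 0 25" --pt "0 0 0 0 0 0 45" --pt "0 0 0 0 0 0 60" --pt "0 0 0 0 0 0 80" --pt "0 0 0 0 0 0 95" --pt "0 0 0 0 0 0 95" --pt "0 0 0 0 0 -20 95" --pt "0 0 0 0 0 -40 95" --pt "0 0 0 0 0 -50 95"

```text
t: 38.28
eef_pos: [554.2, -97.2, 317.8]
tcp_rot: [-3.14, -0.0, 1.483]
ft_force: [0.3, 0.1, 0.6]
opening: 0.997
grip_force: 0.0
```

Call:
jog_arm --pt "0 0 0 0 0 -50 95" --pt "0 0 0 20 -20 -40 95" --pt "0 0 0 50 -20 0 95" --pt "0 0 0 60 -20 0 95" --pt "0 0 0 60 -20 0 95" --pt "0 0 0 60 -20 0 95" --pt "0 0 0 30 0 0 95" --pt "0 0 0 0 0 0 95" --pt "0 0 0 0 0 0 95"

```text
t: 39.4
eef_pos: [479.9, 187.8, 407.1]
tcp_rot: [-3.141, 0.0, 1.483]
ft_force: [0.2, 0.4, 0.4]
opening: 0.999
grip_force: 0.0
```

```bash
python3 d.py
python3 - <<'E'
from h import *
for n in("top","side"):
    c=env.read_camera(n); save(c,n+"4"); P=cloud(c); m=(c["z_map"]>0)&(P[...,2]>112)&(P[...,2]<200)&(abs(P[...,0]-545)<60)&(P[...,1]<-50)&(P[...,1]>-360)
    k,l,st,_=cv2.connectedComponentsWithStats(m.astype(np.uint8))
    for i in range(1,k):
        if st[i,4]>30:
            q=P[l==i]; w=np.radians(-5); d=q[:,:2]-[545.4,-200.5]; r=d@np.array([[np.cos(w),-np.sin(w)],[np.sin(w),np.cos(w)]])
            print(n,st[i,4],"rack x",r[:,0].min().round(),r[:,0].max().round(),"y",r[:,1].min().round(),r[:,1].max().round(),"top z",q[:,2].max().round())
a=cv2.imread("pics/top4.png")[120:300,250:480]; b=cv2.imread("pics/side4.png")[80:260,240:470]
cv2.imwrite("pics/end.png",cv2.resize(np.vstack([a,b]),None,fx=1.6,fy=1.6))
E
```

```text
t 39.4 pos [479.9 187.8 407.1] rot [-3.1414e+00  4.0000e-04  1.4830e+00] open mm 95.0 grip 0.0 F [0.2 0.4 0.4]
top 381 rack x -18.0 16.0 y 90.0 121.0 top z 192.0
top 236 rack x -15.0 12.0 y 24.0 50.0 top z 176.0
top 387 rack x -18.0 16.0 y -51.0 -16.0 top z 187.0
top 417 rack x -21.0 19.0 y -122.0 -85.0 top z 164.0
side 494 rack x -19.0 19.0 y -47.0 -13.0 top z 184.0
side 362 rack x -21.0 16.0 y -120.0 -82.0 top z 163.0
side 362 rack x -15.0 12.0 y 28.0 53.0 top z 174.0
side 643 rack x -18.0 18.0 y 90.0 125.0 top z 191.0
```

View pics/end.png

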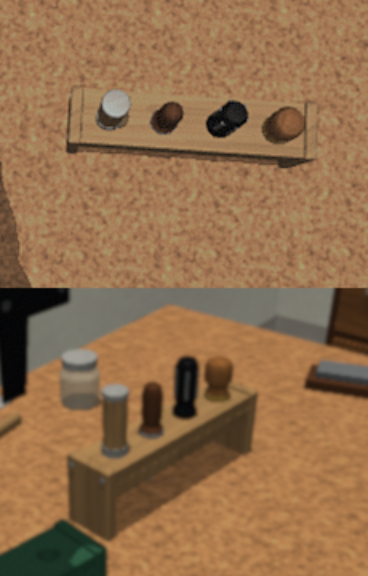

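All four stand upright in order: chisel, lifter, driver, awl (crop columns 115, 167, 228 and 285). They are within about 5 mm of the hole centres, at their seated heights.

```bash
python3 -c "
from cell import env
print(env.job_done())"
```

```text
the job is handed in; nothing more can be done
None
```

I moved all four tools into the new rack in their original left-to-right order (chisel, lifter, driver, awl) and handed the job in at about 39 s; the last pictures show them upright and seated, but the hand-in returned no verdict.

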